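# Park the jolley's profile arm

## Task

The bowl in the bench jolley's plaster mould is finished: with your fingertips under the black crossbar handle, push the counterweighted profile arm up past its balance point so that it goes back onto its rest and stays raised by itself, then take your hand away. Push only, do not grip the handle, swing the arm smoothly rather than flinging it, and do not use the counterweight to move it. Leave the mould in its cup and everything around the machine where it is.

Things in the scene. Friction and masses are not known exactly. Their poses are not given: they have to be found in the camera images.
- jolley: Bench jolley (forms bowls in plaster moulds), fixed: white housing, x -115 to +165, y -120 to +120 mm of this frame, deck 105 mm above the table. Origin on the table under the spindle; -x is the operator's (handle) side, z up. Aluminium cup head 160 mm in diameter, rim 140 mm high. At the back (x 85 to 165, y -30 to +30 mm) grey bracket cheeks, 226 mm high, carry the arm's pivot.
- pivot (a point): Axis of the arm's hinge pin, half-way along it: in the jolley's frame at x +115, y 0, 205 mm above the table. The pin runs along the jolley's y axis.
- handle: Black handle at the operator's end of the steel profile arm: level round crossbar, 24 mm in diameter, 130 mm long, origin at its centre, length along its y axis. A 14 mm neck joins its middle from the pivot side. Arm down: centre 255 mm from the pivot towards the operator, 180 mm above the table, free below down to low tools on the table. Moves on a 256 mm radius about the pivot.
- profile_arm (a joint): Arm angle, rad: 0 = down (start), grows as the handle rises, 1.05 = on the back stop (handle 413 mm high). Below the balance point it falls back, above it goes on to the back stop by itself; that point is unknown, 0.40 to 0.60, and pivot friction may hold it within 0.06 of it. Handle needs about 2 N up at the start, less as it rises; damped pivot (0.45 N m per rad/s): it goes over in a few s.
- counterweight: Dark steel cylinder, 64 mm in diameter, 52 mm long, on the arm's tail rod behind and above the pivot; origin at its centre, 81 mm from the pivot. It sinks backwards as the handle rises. Not to be pushed.
- mould_mid (a point): Loose white plaster mould, 130 mm in diameter, 45 mm high, lined with a red clay bowl, standing in the cup head; point at its centre half-way up. Rim 170 mm above the table. The arm's brass profile blade reaches 27 mm down into it while the arm is down and swings out freely.
- spare_mould_mid (a point): Bystander: empty plaster mould, 130 mm in diameter, 45 mm high, on the table on the jolley's -y side; point at its centre half-way up.
- rinse_pot: Bystander: small blue pot, 44 mm in diameter, 50 mm high, on one front corner of the deck; origin under its foot.
- chuck: Bystander: small fired-clay trimming chuck, 42 mm in diameter, 34 mm high, on the other front corner of the deck; origin under its foot.
- bowl: Bystander: fired clay bowl, 124 mm in diameter, 55 mm high, on the table behind the jolley (its +x side), under the counterweight; origin under its foot.
- glaze_jar: Bystander: glaze jar, 60 mm in diameter, 85 mm high, on the table beside the jolley near its rear -y corner; origin under its foot.
- scraper: Bystander: flat-bladed clay scraper, 190 mm long, lying on the table in front of the jolley.
- brush: Bystander: brush, 180 mm long, lying on the table in front of the jolley.
Things that resemble listed ones, but are neither listed nor needed, are in the scene too. What is shaped like the part that bears mould_mid but green or turquoise is not meant.

How it is judged:
By the outcome, as a careful person would: the job done as asked, in the order asked, and still so for the second after the job is handed in, with the robot touching nothing.
It also fails if it takes over 38 s, if anything falls off the work surface, if the arm or the gripper's body presses on something with over 40 N, if the wrist force passes 120 N, or if a joint passes its speed limit or range.

## Robot

A 6-joint arm with a two-finger parallel gripper is mounted at the origin on the work surface. World frame = base frame: x ahead of the robot, y to its left, z up, the work surface at z = 0. Lengths are in m, angles in rad, forces in N, time in s.
With the tool pointing down it reaches from about 0.225 to 0.875 m from the base axis. Payload 3.4 kg.
Tool frame: the origin (TCP) lies at the very end of the fingers, on their centre line; the grasp point (between the pads) lies 19 mm behind it; z points along the fingers, x is the direction in which the jaws open and shut, and the axes are right-handed (so a half turn about z gives the same grasp; the last joint's range is limited). The gripper opens to 85 mm and grips with 20 to 120 N. Pads are 22 mm wide; open, the fingers measure 114 mm over their backs; the gripper's body (76 mm by 85 mm) begins 54 mm behind the grasp point. The pads swing forward as they close: fully open they stand 13 mm farther back than shut.
Start: joints at [1.148, 0.276, 1.505, -0, 1.361, -0.121], TCP at [0.171, 0.549, 0.231] pointing down, gripper open.
Joint ranges: [-2.89, 2.89], [-0.75, 2.08], [0.22, 2.7], [-1.18, 4.32], [0.11, 2.71], [-2.7, 2.7]. Speed limits (rad/s): [2.57, 2.57, 3.14, 3.14, 3.14, 3.14].

## Interface

Orientations are given as a unit quaternion [w, x, y, z].
In Python, from rig import manip gives the robot as it stands.
- The arm moves only by the tool carry_out, never from a script. Its argument "series" is a list of rows, each a list of 2 entries, a list of its own where there are three numbers: the shift along the tool's x, y, z in mm, then the turn about the tool's z in degrees. A call has 1 to 10 rows; each row shifts and turns the pose as measured when the row begins, along the tool's axes as they then stand; what a row does not reach is not made up. A row lasts 1/12 s, in which the tool goes at most 41.7 mm and 7.16 degrees, less where a joint would pass 70% of its speed; a pose out of reach is approached as far as the arm can. A call is refused whole if a number of a shift passes 41.7 or a number of a turn 7.16, either way. A call with a gripper value outside its range is refused whole. "fingers" is the finger opening in mm, from 0 to 85.4, set as the call begins (left out, the last holds). The fingers move at their own pace and stop on an object; "squeeze" is the grip in N (left out, the last holds). Time passes only in rows, so rows that do not move let the fingers close. It gives the time, the measured TCP pose, the force and the opening at its end, in the units of the state.
- manip.get_state(): the state, without advancing time (a new reading comes with each control period).
- manip.get_image(name): name is "side" or "top" or "wrist"; returns a dict with "frame" (420x560x3 uint8, blue, green, red), "K" (3x3 intrinsics, pixels), "k1" (the pictures are not rectified: a ray, as slopes to the right and down, at radius r is drawn at 1 + k1 r^2 times it, then the intrinsics apply), "rvec" (rotation vector, rad) and "tvec" (3), from world to camera coordinates, as OpenCV has them; the wrist camera has in their place "mount" (4x4, takes a point from camera to tool coordinates, whose origin is the TCP and whose axes are the tool frame's). Camera axes: x right, y down, z forward; pixel columns grow to the right and rows downward; lengths in m; the calibration is good to about 2 mm. A picture is of the moment at which its call begins: read the wrist's pose just before it. There is no depth.
- manip.sign_off(): hands the job in, once; it reports no verdict.
The state is a dict: "clock": time; "qpos": joint angles; "qd": joint speeds; "effort": joint torques, N m; "position": TCP position; "ee_rot": TCP orientation; "contact_force": force on the tool from outside, world axes, zero at the start; "moment": the same for the moment, N m; "width": finger opening in m.
Only numpy, scipy, OpenCV 4.12 (cv2) and the standard library are available. Lean on these libraries where they do the work, as an engineer would, in place of code of your own. Each camera call takes 0.05 s, during which the arm holds its last target. There are 200 camera calls.

## Working session

There is one attempt and no reset: what is moved stays moved. The work goes in short steps, Python scripts to look and compute and a tool call to move; the robot and the scene stay as the last step left them, time stands still between calls to the robot, and variables do not carry over. Pictures are saved under pics/ and viewed, about 8 in all and at most 12, crops included, and the job is handed in when it is done.

Besides the shell and the picture viewer there is one more tool, called after "Call:" as name(argument=value, ...) on one line, values as JSON. carry_out: Moves the arm, as the interface text tells. Its arguments: {"type":"object","properties":{"series":{"type":"array","items":{"type":"array"}},"fingers":{"type":"number"},"squeeze":{"type":"number"}},"required":["series"]}

```bash
mkdir -p pics; ls
python3 - <<'E'
from rig import manip
import cv2,numpy as np
np.set_printoptions(precision=4,suppress=True)
print(manip.get_state())
for n in("side","top"):
    d=manip.get_image(n); cv2.imwrite(f"pics/{n}0.png",d["frame"])
    print(n,{k:np.array(v).tolist() for k,v in d.items() if k!="frame"})
    R=cv2.Rodrigues(np.array(d["rvec"]))[0]; print(-R.T@np.array(d["tvec"]).ravel(), R[2])
E
```

```text
pics
{'clock': 0.0, 'qpos': array([ 1.148 ,  0.2766,  1.5061, -0.    ,  1.3607, -0.121 ]), 'qd': array([-0.0013, -0.0015, -0.0001,  0.0008, -0.0009, -0.0004]), 'effort': array([ -0.0027, -41.6766, -24.5804,  -0.0003,   0.0107,   0.    ]), 'position': array([0.1707, 0.5485, 0.2304]), 'ee_rot': array([ 0.0005,  0.8054,  0.5928, -0.0008]), 'contact_force': array([-0.34  , -0.8577,  0.2912]), 'moment': array([ 0.0153, -0.02  ,  0.033 ]), 'width': 0.0851441259329561}
side {'K': [[410.2549923550955, 0.0, 279.92184841750844], [0.0, 410.2549923550955, 205.41095968788386], [0.0, 0.0, 1.0]], 'k1': -0.12372039025902787, 'rvec': [2.1939555593987334, -0.7384820462885843, 0.3063594694512292], 'tvec': [-0.45301967495036705, 0.40450307904189026, 0.9071240967187671]}
[ 0.1319 -0.6108  0.8952] [ 0.4369  0.608  -0.6629]
top {'K': [[484.5101240400707, 0.0, 272.3813567776063], [0.0, 484.5101240400707, 214.0490446224277], [0.0, 0.0, 1.0]], 'k1': -0.03940083209067354, 'rvec': [2.2052402750090216, -2.1993754233639766, 0.07220534706624222], 'tvec': [0.01594005832713053, 0.5858890514305756, 1.1639078628716977]}
[0.5254 0.0342 1.1921] [ 0.0513 -0.0142 -0.9986]
```

View pics/side0.png

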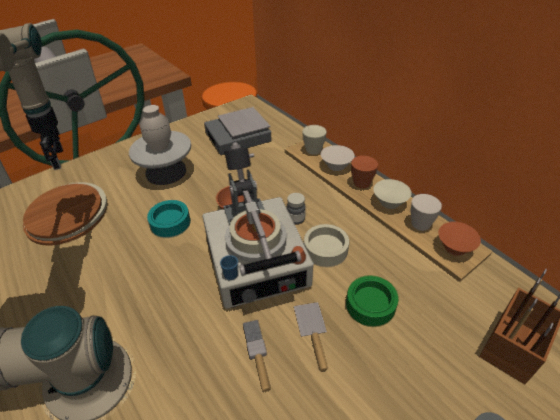

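View pics/top0.png

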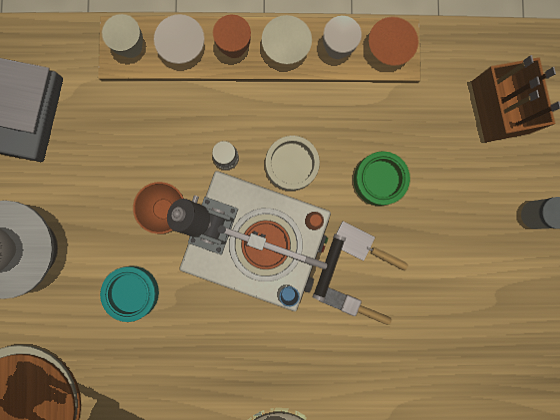

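The side view shows the white jolley at about (258,245), with the black crossbar from (242,268) to (300,258). In the top view the bar runs from (341,238) to (320,297). The deck corners there are (218,172), (329,210), (297,310) and (180,270). The cup head is aluminium with a red bowl at (266,245). The green (382,178) and turquoise (129,293) rings are lookalikes.

```bash
cat > h.py <<'E'
import numpy as np,cv2
from rig import manip
np.set_printoptions(precision=4,suppress=True)
def cam(n):
    d=manip.get_image(n); d["R"]=cv2.Rodrigues(np.array(d["rvec"]))[0]; d["C"]=-d["R"].T@np.array(d["tvec"]).ravel(); d["D"]=np.array([d["k1"],0,0,0,0.]); return d
def back(d,uv,z):
    p=cv2.undistortPointsIter(np.float64(uv).reshape(-1,1,2),d["K"],d["D"],None,None,(3,50,1e-9)).reshape(-1,2)
    r=np.c_[p,np.ones(len(p))]@d["R"]; return d["C"]+r*((z-d["C"][2])/r[:,2])[:,None]
def proj(d,P): return cv2.projectPoints(np.float64(P).reshape(-1,1,3),np.float64(d["rvec"]),np.float64(d["tvec"]),np.float64(d["K"]),d["D"])[0].reshape(-1,2)
E
python3 - <<'E'
from h import *
from scipy.optimize import least_squares
d=cam("top"); s=cam("side")
cor=back(d,[(218,172),(329,210),(297,310),(180,270)],.105)
h=back(d,[(341,238),(320,297)],.18)
print("corners",cor,"handle",h,h.mean(0))
print("side handle",back(s,[(242,268),(301,258)],.18))
print("cup",back(d,[(266,245)],.16))
# rigid fit of deck rectangle: image order -> which local corners
loc=np.array([[165,-120],[-115,-120],[-115,120],[165,120]])/1000.
f=lambda p:((loc@np.array([[np.cos(p[2]),np.sin(p[2])],[-np.sin(p[2]),np.cos(p[2])]])+p[:2])-cor[:,:2]).ravel()
best=min((least_squares(f,[*cor[:,:2].mean(0),t]) for t in (0,1.6,3.1,-1.6)),key=lambda r:r.cost)
print("fit x y yaw",best.x,"resid",f(best.x).reshape(-1,2))
x,y,t=best.x; c,sn=np.cos(t),np.sin(t)
print("handle pred",x-.14*c,y-.14*sn,"pivot",x+.115*c,y+.115*sn,"cw low things:")
print("tools on table",back(d,[(355,238),(406,267),(340,300),(391,321)],.01))
for n,D,b in(("top",d,(150,130,270,220)),("side",s,(190,130,160,210))):
    a=D["frame"]; 
    u,v,w,hh=b; cv2.imwrite(f"pics/{n}_c.png",cv2.resize(a[v:v+hh,u:u+w],None,fx=2.6,fy=2.6,interpolation=cv2.INTER_CUBIC))
E
```

```text
corners [[ 0.6758  0.1416  0.105 ]
 [ 0.5907 -0.1088  0.105 ]
 [ 0.3672 -0.0366  0.105 ]
 [ 0.4555  0.2247  0.105 ]] handle [[ 0.5276 -0.1239  0.18  ]
 [ 0.4049 -0.0796  0.18  ]] [ 0.4663 -0.1017  0.18  ]
side handle [[ 0.4085 -0.0729  0.18  ]
 [ 0.5325 -0.1308  0.18  ]]
cup [[0.5125 0.033  0.16  ]]
fit x y yaw [0.5142 0.0316 1.2399] resid [[ 0.0055  0.007 ]
 [-0.0004 -0.0074]
 [-0.0038 -0.0016]
 [-0.0012  0.0019]]
handle pred 0.46870675551507346 -0.10080697355361823 pivot 0.551554735930297 0.1403593842600676 cw low things:
tools on table [[ 0.528  -0.1848  0.01  ]
 [ 0.4573 -0.31    0.01  ]
 [ 0.3774 -0.1474  0.01  ]
 [ 0.3262 -0.272   0.01  ]]
```

Run:
```python
from h import *
w=manip.get_image("wrist"); print(np.array(w["mount"]),w["K"][0])
a=cv2.imread("pics/side_c.png"); a=cv2.resize(a,(400,525)); b=cv2.resize(w["frame"],(400,300)); c=cv2.resize(cv2.imread("pics/top0.png")[215:320,260:400],(400,300),interpolation=cv2.INTER_CUBIC)
m=np.zeros((600,800,3),np.uint8); m[:525,:400]=a; m[:300,400:]=b; m[300:,400:]=c
cv2.imwrite("pics/m.png",m)
```

```text
[[ 1.      0.0007  0.0006  0.0005]
 [-0.0008  0.963   0.2696 -0.0684]
 [-0.0004 -0.2696  0.963  -0.1438]
 [ 0.      0.      0.      1.    ]] [339.9381   0.     276.3891]
```

View pics/m.png

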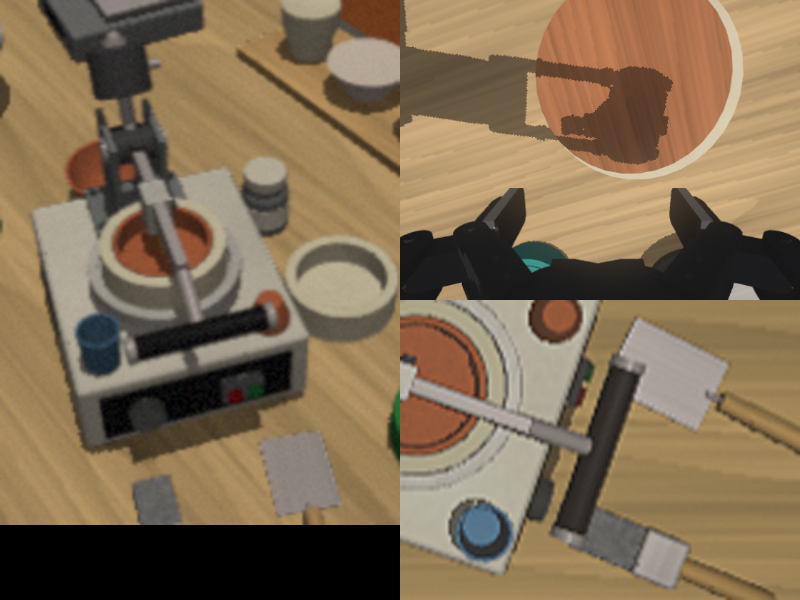

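Call:
carry_out(series=[[[0,0,-40],0],[[0,0,-40],0],[[0,0,-40],0],[[0,0,-40],0]], fingers=0)

```text
clock: 0.58
position: [0.1683, 0.543, 0.3827]
ee_rot: [0.008, 0.805, 0.593, -0.014]
contact_force: [0.5, 1.2, 0.7]
width: 0.0389
```

The crop confirms the handle: a black crossbar on the steel arm's neck, above the cup with the red-lined mould, from about (570,530) to (625,365) in the lower-right panel. The rows turn only about the tool's z. I'll test how the orientation behaves out of reach, because the fingertips need a tilt to get under the bar.

Call:
carry_out(series=[[[40,0,0],0],[[40,0,0],0],[[40,0,0],0],[[40,0,0],0],[[40,0,0],0],[[40,0,0],0],[[40,0,0],0],[[40,0,0],0]])

```text
clock: 1.25
position: [0.2533, 0.8183, 0.364]
ee_rot: [-0.003, 0.805, 0.593, 0.001]
contact_force: [1.6, 4.4, -3.0]
width: -0.0
```

```bash
cat >> h.py <<'E'
from scipy.spatial.transform import Rotation as Ro
def st():
    s=manip.get_state(); q=s["ee_rot"]; M=Ro.from_quat([q[1],q[2],q[3],q[0]]).as_matrix()
    print("t",s["clock"],"p",s["position"],"q",s["qpos"],"F",s["contact_force"],"w",s["width"]); print(M); return s,M
E
python3 -c "
from h import *
st()"
```

```text
t 1.25 p [0.2533 0.8183 0.364 ] q [ 1.1882  0.8125  0.2336  0.0033  2.0904 -0.0787] F [ 1.5661  4.4259 -2.9614] w -5.30565748969764e-06
[[ 0.2976  0.9547 -0.0008]
 [ 0.9547 -0.2976  0.0057]
 [ 0.0053 -0.0024 -1.    ]]
```

Call:
carry_out(series=[[[40,0,0],0],[[40,0,0],0],[[40,0,0],0],[[40,0,0],0]])

```text
clock: 1.58
position: [0.2751, 0.8881, 0.2942]
ee_rot: [-0.025, 0.805, 0.592, 0.031]
contact_force: [-0.7, 1.0, -0.3]
width: 0.0
```

```bash
python3 -c "
from h import *
st()"
```

```text
t 1.5833 p [0.2751 0.8881 0.2942] q [ 1.1915  0.8986  0.2226  0.0113  1.9418 -0.0723] F [-0.69    0.9958 -0.27  ] w 8.542306524692966e-07
[[ 0.2971  0.9547  0.0193]
 [ 0.9516 -0.2976  0.0768]
 [ 0.0791 -0.0044 -0.9969]]
```

Call:
carry_out(series=[[[40,0,-40],0],[[40,0,-40],0],[[40,0,-40],0],[[40,0,-40],0],[[40,0,-40],0],[[40,0,-40],0]])

```text
clock: 2.08
position: [0.2758, 0.8869, 0.396]
ee_rot: [-0.074, 0.8, 0.588, 0.096]
contact_force: [-0.0, 0.1, -0.1]
width: 0.0001
```

```bash
python3 -c "
from h import *
st()"
```

```text
t 2.0833 p [0.2758 0.8869 0.396 ] q [ 1.1843  0.7934  0.2204  0.0272  1.886  -0.072 ] F [-0.0448  0.1376 -0.0943] w 0.00012276080708540222
[[ 0.2902  0.9547  0.0662]
 [ 0.9262 -0.2976  0.2313]
 [ 0.2406 -0.0058 -0.9706]]
```

Call:
carry_out(series=[[[41,0,-10],0],[[41,0,-10],0],[[41,0,-10],0],[[41,0,-10],0],[[41,0,0],0],[[41,0,0],0],[[41,0,0],0],[[41,0,0],0],[[41,0,0],0],[[41,0,0],0]])

```text
clock: 2.92
position: [0.3066, 0.986, 0.4652]
ee_rot: [-0.174, 0.77, 0.566, 0.236]
contact_force: [-1.1, -0.5, 0.0]
width: -0.0001
```

```bash
python3 -c "
from h import *
st()"
```

```text
t 2.9167 p [0.3066 0.986  0.4652] q [ 1.1849  0.7727  0.2204  0.0485  1.5553 -0.0691] F [-1.0806 -0.4749  0.0348] w -6.858504425761948e-05
[[ 0.2474  0.9547  0.1653]
 [ 0.7903 -0.2976  0.5355]
 [ 0.5605 -0.0019 -0.8282]]
```

```bash
cat > k.py <<'E'
from h import *
from scipy.optimize import least_squares
S=[([1.148,.2766,1.5061,0,1.3607,-.121],[.1707,.5485,.2304]),([1.1882,.8125,.2336,.0033,2.0904,-.0787],[.2533,.8183,.364]),
([1.1915,.8986,.2226,.0113,1.9418,-.0723],[.2751,.8881,.2942]),([1.1843,.7934,.2204,.0272,1.886,-.072],[.2758,.8869,.396]),
([1.1849,.7727,.2204,.0485,1.5553,-.0691],[.3066,.986,.4652])]
Y=lambda a:Ro.from_rotvec([0,a,0]); Z=lambda a:Ro.from_rotvec([0,0,a])
def fk(q,P):
    h,a,d,L1,e,L2,L3=P[:7]; R=Z(q[0]); p=R.apply([a,d,h]); R=R*Y(q[1]); p=p+R.apply([0,0,L1]); el=p
    R=R*Y(q[2]); p=p+R.apply([e,0,L2]); wr=p; R=R*Z(P[7]*q[3])*Y(q[4]); p=p+R.apply([0,0,L3]); return p,R.apply([0,0,1]),el,wr,R
P=None
for s in(1,-1):
    f=lambda p:np.r_[np.concatenate([fk(q,np.r_[p,s])[0]-x for q,x in S]),(p-[.2,0,.07,.4,0,.4,.3])*.003]
    r=least_squares(f,[.2,0,.07,.4,0,.4,.3]); 
    if P is None or r.cost<c: P=np.r_[r.x,s]; c=r.cost
def ik(p,z,q0=(0,.5,1,.5,1.5),lim=[(-2.89,2.89),(-.75,2.08),(.22,2.7),(-1.18,4.32),(.11,2.71)]):
    lo,hi=np.array(lim).T; best=None
    for g in [q0]+[np.random.uniform(lo,hi) for _ in range(12)]:
        r=least_squares(lambda q:np.r_[(fk(q,P)[0]-p)*5,fk(q,P)[1]-z],np.clip(g,lo+.01,hi-.01),bounds=(lo,hi))
        if best is None or r.cost<best.cost: best=r
    return best
E
python3 - <<'E'
from k import *
print(P,[np.round(1e3*(fk(q,P)[0]-x),1).tolist() for q,x in S])
u=np.array([.31,.95,0]);H=np.array([.468,-.101])
for al in (50,60,70,80,90):
    z=u*np.sin(np.radians(al))-[0,0,np.cos(np.radians(al))]; z/=np.linalg.norm(z)
    for n,p in (("out",[.468-.10*.31,-.101-.1*.95,.15]),("under",[.468,-.101,.155]),("top",[.468+.06*.31,-.101+.06*.95,.38])):
        r=ik(p,z); print(al,n,r.cost.round(6),r.x,"wr",fk(r.x,P)[3])
E
```

```text
[0.1372 0.0001 0.0694 0.6295 0.0606 0.4211 0.3646 1.    ] [[-0.0, 0.0, 0.0], [0.0, 0.0, 0.0], [0.0, -0.0, -0.0], [-0.0, -0.0, 0.0], [-0.0, 0.0, -0.0]]
50 out 0.0 [-1.0415  0.4734  1.7813  0.6098  1.5586] wr [ 0.3504 -0.4614  0.3844]
50 under 0.0 [-0.897   0.4087  1.8901  0.6998  1.4568] wr [ 0.3814 -0.3664  0.3894]
50 top 0.0 [-0.7962  0.1605  1.6131  0.7693  1.7899] wr [ 0.4    -0.3094  0.6144]
60 out 0.0 [-1.087   0.5644  1.7766  0.6724  1.6559] wr [ 0.3391 -0.4961  0.3324]
60 under 0.0 [-0.9532  0.5009  1.9015  0.7696  1.5484] wr [ 0.3701 -0.4011  0.3374]
60 top 0.0 [-0.8588  0.214   1.6767  0.8776  1.8417] wr [ 0.3887 -0.3441  0.5624]
70 out 0.0 [-1.1184  0.6605  1.7741  0.7253  1.7506] wr [ 0.3307 -0.5217  0.2748]
70 under 0.0 [-0.992   0.602   1.9114  0.8247  1.6398] wr [ 0.3617 -0.4267  0.2798]
70 top 0.0 [-0.9025  0.2783  1.7425  0.9714  1.8963] wr [ 0.3803 -0.3697  0.5048]
80 out 0.0 [-1.1367  0.7597  1.7739  0.7707  1.8433] wr [ 0.3256 -0.5373  0.2134]
80 under 0.0 [-1.0147  0.7091  1.9194  0.8686  1.7313] wr [ 0.3566 -0.4423  0.2184]
80 top 0.0 [-0.9281  0.3522  1.8089  1.0524  1.9539] wr [ 0.3752 -0.3853  0.4434]
90 out 0.0 [-1.1427  0.8602  1.7761  0.8102  1.9351] wr [ 0.3239 -0.5426  0.15  ]
90 under 0.0 [-1.0222  0.8197  1.9254  0.9036  1.8243] wr [ 0.3549 -0.4476  0.155 ]
90 top 0.0 [-0.9366  0.4347  1.8741  1.122   2.0159] wr [ 0.3735 -0.3906  0.38  ]
```

Call:
carry_out(series=[[[41,0,0],0],[[41,0,0],0],[[41,0,0],0],[[41,0,0],0],[[41,0,0],0],[[41,0,0],0],[[41,0,0],0],[[41,0,0],0],[[41,0,0],0],[[41,0,0],0]])

```text
clock: 3.75
position: [0.3207, 1.0328, 0.5987]
ee_rot: [-0.266, 0.719, 0.53, 0.362]
contact_force: [-0.1, 0.8, 0.7]
width: 0.0002
```

```bash
python3 -c "
from h import *
st()"
```

```text
t 3.75 p [0.3207 1.0328 0.5987] q [ 1.1823  0.7121  0.2204  0.0718  1.2791 -0.0732] F [-0.1175  0.797   0.6848] w 0.0001846823697645172
[[ 0.1763  0.9547  0.2395]
 [ 0.5692 -0.2974  0.7665]
 [ 0.8031  0.0012 -0.5959]]
```

Call:
carry_out(series=[[[41,0,0],0],[[41,0,0],0],[[41,0,0],0],[[41,0,0],0],[[41,0,0],0],[[41,0,0],0],[[41,0,0],0],[[41,0,0],0]])

```text
clock: 4.42
position: [0.3168, 1.0215, 0.7343]
ee_rot: [-0.328, 0.67, 0.494, 0.446]
contact_force: [-0.1, 0.1, -0.7]
width: -0.0005
```

```bash
cat > path.py <<'E'
from k import *
import sys,json
s,M=st(); q=s["qpos"][:5]; p0=s["position"]
W=json.loads(sys.argv[1]); print("tilt",np.degrees(np.arccos(-M[2,2])))
for w in W:
    w=np.array(w); n=max(1,int(np.ceil(np.linalg.norm(w-p0)/.1))); mx=0
    for i in range(1,n+1):
        r=ik(p0+(w-p0)*i/n,M[:,2],q); 
        print((p0+(w-p0)*i/n).round(3),"cost",r.cost.round(6),"q",r.x,"wr",fk(r.x,P)[3].round(2)); q=r.x
    print("shift tool mm",((w-p0)@M*1e3).round(0)); p0=w
E
python3 path.py "[[0.33,0.6,0.55],[0.36,0.1,0.55],[0.40,-0.25,0.5],[0.437,-0.21,0.16]]"
```

```text
t 4.4167 p [0.3168 1.0215 0.7343] q [ 1.1762  0.6333  0.2215  0.0943  1.1162 -0.0791] F [-0.0667  0.0886 -0.6894] w -0.0004602425212848793
[[ 0.1134  0.9548  0.2749]
 [ 0.3696 -0.2974  0.8803]
 [ 0.9222  0.0018 -0.3866]]
tilt 67.25570489528694
[0.319 0.937 0.697] cost 0.0 q [1.1227 0.3949 0.7466 0.1807 0.8382] wr [0.22 0.62 0.84]
[0.322 0.853 0.661] cost 0.0 q [1.0549 0.2406 1.0625 0.3089 0.6967] wr [0.22 0.53 0.8 ]
[0.325 0.769 0.624] cost 0.0 q [0.9669 0.1122 1.3112 0.4909 0.6191] wr [0.22 0.45 0.76]
[0.327 0.684 0.587] cost 0.0 q [ 0.8494 -0.0014  1.5208  0.7178  0.6065] wr [0.23 0.36 0.73]
[0.33 0.6  0.55] cost 0.0 q [ 0.6887 -0.1027  1.7017  0.9452  0.6724] wr [0.23 0.28 0.69]
shift tool mm [-324.  138. -296.]
[0.335 0.517 0.55 ] cost 0.0 q [ 0.4658 -0.1967  1.7747  1.0481  0.8714] wr [0.23 0.2  0.69]
[0.34  0.433 0.55 ] cost 0.0 q [ 0.1731 -0.2678  1.8213  1.1229  1.1421] wr [0.24 0.11 0.69]
[0.345 0.35  0.55 ] cost 0.0 q [-0.1674 -0.3005  1.8403  1.1672  1.4581] wr [0.24 0.03 0.69]
[0.35  0.267 0.55 ] cost 0.0 q [-0.4891 -0.2842  1.831   1.1715  1.7518] wr [ 0.25 -0.05  0.69]

[... 376 characters left out ...]
3  0.9688  2.2433] wr [ 0.28 -0.4   0.67]
[ 0.39  -0.162  0.512] cost 0.0 q [-1.1543  0.2323  1.4241  0.9392  2.2893] wr [ 0.29 -0.48  0.65]
[ 0.4  -0.25  0.5 ] cost 0.0 q [-1.1952  0.364   1.2639  0.9352  2.339 ] wr [ 0.3  -0.57  0.64]
shift tool mm [-171.  142. -278.]
[ 0.409 -0.24   0.415] cost 0.0 q [-1.1759  0.3966  1.4217  0.8244  2.2025] wr [ 0.31 -0.56  0.56]
[ 0.418 -0.23   0.33 ] cost 0.0 q [-1.1563  0.4536  1.5514  0.7558  2.0577] wr [ 0.32 -0.55  0.47]
[ 0.428 -0.22   0.245] cost 0.0 q [-1.1364  0.5337  1.6547  0.7173  1.9101] wr [ 0.33 -0.54  0.39]
[ 0.437 -0.21   0.16 ] cost 0.0 q [-1.1162  0.6348  1.7314  0.7019  1.765 ] wr [ 0.34 -0.53  0.3 ]
shift tool mm [-295.   23.  177.]
```

Call:
carry_out(series=[[[-27,11,-25],0],[[-27,11,-25],0],[[-27,11,-25],0],[[-27,11,-25],0],[[-27,11,-25],0],[[-27,11,-25],0],[[-27,11,-25],0],[[-27,11,-25],0],[[-27,11,-25],0],[[-27,11,-25],0]])

```text
clock: 5.25
position: [0.3207, 0.6767, 0.5923]
ee_rot: [-0.335, 0.661, 0.489, 0.461]
contact_force: [0.6, -0.6, -0.2]
width: -0.0001
```

```bash
sed -i 's/^        print((p0/        0 and print((p0/' path.py; python3 path.py "[[0.36,0.1,0.55],[0.40,-0.25,0.5],[0.437,-0.21,0.16]]"
```

```text
t 5.25 p [0.3207 0.6767 0.5923] q [ 0.8465 -0.0246  1.5616  0.787   0.5675 -0.8655] F [ 0.638  -0.6164 -0.2099] w -8.646017697073036e-05
[[ 0.0974  0.9545  0.2818]
 [ 0.3371 -0.298   0.8931]
 [ 0.9364  0.008  -0.3508]]
tilt 69.46606024813153
shift tool mm [-230.  209. -489.]
shift tool mm [-161.  142. -284.]
shift tool mm [-301.   21.  165.]
```

Call:
carry_out(series=[[[-15,14,-32],0],[[-15,14,-32],0],[[-15,14,-32],0],[[-15,14,-32],0],[[-15,14,-32],0],[[-15,14,-32],0],[[-15,14,-32],0],[[-15,14,-32],0],[[-15,14,-32],0],[[-15,14,-32],0]])

```text
clock: 6.08
position: [0.3373, 0.2986, 0.5667]
ee_rot: [-0.327, 0.657, 0.493, 0.468]
contact_force: [1.8, -0.0, -0.4]
width: -0.0
```

```bash
python3 path.py "[[0.38,-0.1,0.53],[0.40,-0.25,0.47],[0.437,-0.21,0.16]]"
```

```text
t 6.0833 p [0.3373 0.2986 0.5667] q [-0.4162 -0.3273  1.8489  1.2187  1.6796 -1.5933] F [ 1.8288 -0.0479 -0.4054] w -4.338814158519734e-05
[[ 0.0758  0.953   0.2935]
 [ 0.341  -0.3014  0.8905]
 [ 0.937   0.0326 -0.3478]]
tilt 69.64896674204425
shift tool mm [-167.  160. -330.]
shift tool mm [-106.   62. -107.]
shift tool mm [-274.   13.  154.]
```

Call:
carry_out(series=[[[-17,16,-33],0],[[-17,16,-33],0],[[-17,16,-33],0],[[-17,16,-33],0],[[-17,16,-33],0],[[-17,16,-33],0],[[-17,16,-33],0],[[-17,16,-33],0],[[-17,16,-33],0],[[-17,16,-33],0]])

```text
clock: 6.92
position: [0.3727, -0.1147, 0.5338]
ee_rot: [-0.304, 0.664, 0.492, 0.474]
contact_force: [0.5, 0.5, 1.0]
width: 0.0001
```

Call:
carry_out(series=[[[-25,15,-26],0],[[-25,15,-26],0],[[-25,15,-26],0],[[-25,15,-26],0],[[0,0,0],7],[[0,0,0],7]])

```text
clock: 7.42
position: [0.3917, -0.2806, 0.4762]
ee_rot: [-0.35, 0.726, 0.403, 0.434]
contact_force: [0.2, -0.1, 0.2]
width: -0.0002
```

```bash
python3 path.py "[[0.437,-0.21,0.40],[0.437,-0.21,0.16]]"
```

```text
t 7.4167 p [ 0.3917 -0.2806  0.4762] q [-1.2576  0.3816  1.3014  0.9178  2.2951 -1.9484] F [ 0.226  -0.12    0.1625] w -0.00024285428641732874
[[ 0.2987  0.8889  0.3473]
 [ 0.2808 -0.4297  0.8582]
 [ 0.9121 -0.1588 -0.3779]]
tilt 67.79499697507073
shift tool mm [-36.  22. 105.]
shift tool mm [-219.   38.   91.]
```

Call:
carry_out(series=[[[0,0,0],-7],[[0,0,0],-7],[[0,0,0],-7],[[0,0,0],-7],[[0,0,0],-7],[[0,0,0],-7],[[0,0,0],-7],[[0,0,0],-7],[[0,0,0],-7],[[0,0,0],-7]])

```text
clock: 8.25
position: [0.4488, -0.3132, 0.5738]
ee_rot: [-0.065, 0.395, 0.731, 0.552]
contact_force: [1.0, 0.1, 0.2]
width: -0.0002
```

Call:
carry_out(series=[[[0,0,0],-7],[[0,0,0],-7],[[0,0,0],-7],[[0,0,0],-7],[[0,0,0],-7],[[0,0,0],-5]])

```text
clock: 8.75
position: [0.4863, -0.3577, 0.6771]
ee_rot: [0.098, 0.123, 0.826, 0.542]
contact_force: [1.0, -1.6, -0.1]
width: 0.0002
```

```bash
python3 path.py "[[0.437,-0.21,0.40],[0.437,-0.20,0.16]]"
```

```text
t 8.75 p [ 0.4863 -0.3577  0.6771] q [-1.1495  0.6671  0.3005  1.6627  2.462  -2.7037] F [ 0.9964 -1.6324 -0.1016] w 0.00024517255819798836
[[-0.9503  0.0974  0.2957]
 [ 0.31    0.3825  0.8704]
 [-0.0284  0.9188 -0.3937]]
tilt 66.815049789963
shift tool mm [ 100. -203.  223.]
shift tool mm [  10. -217.  103.]
```

```bash
cat >> k.py <<'E'
def q6of(q,M):
    R=fk(q,P)[4].as_matrix().T@M; return np.arctan2(R[1,0],R[0,0])
E
python3 - <<'E'
from k import *
def Mq(q): return Ro.from_quat([q[1],q[2],q[3],q[0]]).as_matrix()
for q,e in (([1.148,.2766,1.5061,0,1.3607,-.121],[.0005,.8054,.5928,-.0008]),([1.1762,.6333,.2215,.0943,1.1162,-.0791],[-.328,.67,.494,.446]),([.8465,-.0246,1.5616,.787,.5675,-.8655],[-.335,.661,.489,.461]),([-.4162,-.3273,1.8489,1.2187,1.6796,-1.5933],[-.327,.657,.493,.468]),([-1.2576,.3816,1.3014,.9178,2.2951,-1.9484],[-.35,.726,.403,.434])):
    print(q[5],q6of(q,Mq(e)))
s,M=st(); q=s["qpos"]; print(q[5],q6of(q,M))
for p in ([.437,-.2,.4],[.437,-.2,.16],[.468,-.101,.155],[.468,-.101,.3]):
    r=ik(p,M[:,2],q[:5]); print(p,r.cost,r.x,"q6 for this M",q6of(r.x,M))
E
```

```text
-0.121 3.0205900301687394
-0.0791 3.0627309097304094
-0.8655 2.2760339143777046
-1.5933 1.5487590850802795
-1.9484 1.1929963228963878
t 8.75 p [ 0.4863 -0.3577  0.6771] q [-1.1495  0.6671  0.3005  1.6627  2.462  -2.7037] F [ 0.9964 -1.6324 -0.1016] w 0.00024517255819798836
[[-0.9503  0.0974  0.2957]
 [ 0.31    0.3825  0.8704]
 [-0.0284  0.9188 -0.3937]]
-2.703716478720436 0.43787617486935665
[0.437, -0.2, 0.4] 1.0846837446788912e-30 [-1.1176  0.3647  1.5047  0.85    2.104 ] q6 for this M -0.7052191552460564
[0.437, -0.2, 0.16] 2.573042405701347e-31 [-1.1176  0.616   1.7678  0.7152  1.7344] q6 for this M -1.0891977408776232
[0.468, -0.101, 0.155] 3.690081773445944e-31 [-0.986   0.566   1.9165  0.8146  1.604 ] q6 for this M -1.095790837400344
[0.468, -0.101, 0.3] 1.6216330131740526e-31 [-0.986   0.3702  1.7778  0.8514  1.8303] q6 for this M -0.8460510939437972
```

Call:
carry_out(series=[[[0,-15,15],7],[[0,-15,10],7],[[0,-15,10],7],[[0,-10,10],7],[[0,0,10],7],[[0,0,10],7],[[0,0,10],7],[[0,0,0],7],[[0,0,0],7],[[0,0,0],7]])

```text
clock: 9.58
position: [0.5028, -0.313, 0.5989]
ee_rot: [-0.221, 0.587, 0.601, 0.495]
contact_force: [0.1, -0.7, 0.2]
width: 0.0003
```

Call:
carry_out(series=[[[0,0,0],7],[[0,0,0],7],[[0,0,0],7],[[0,0,0],7],[[0,0,0],7],[[0,0,0],7],[[0,0,0],7],[[0,0,0],7],[[0,0,0],7],[[0,0,0],7]])

```text
clock: 10.42
position: [0.5066, -0.312, 0.6035]
ee_rot: [-0.46, 0.832, 0.139, 0.277]
contact_force: [-0.4, 0.4, -0.6]
width: -0.0003
```

```bash
python3 path.py "[[0.437,-0.21,0.40],[0.437,-0.20,0.16]]"
```

```text
t 10.4167 p [ 0.5066 -0.312   0.6035] q [-1.1096  0.5084  0.7535  1.2584  2.3553 -0.6993] F [-0.364   0.3826 -0.6265] w -0.0002879965897582798
[[ 0.8071  0.4875  0.3331]
 [-0.0236 -0.5371  0.8432]
 [ 0.5899 -0.6884 -0.422 ]]
tilt 65.04013788944333
shift tool mm [-179.   51.  149.]
shift tool mm [-142.  160.  110.]
```

Call:
carry_out(series=[[[0,0,15],7],[[0,0,15],7],[[0,0,15],7],[[0,0,10],7],[[0,0,0],7],[[0,0,0],5]])

```text
clock: 10.92
position: [0.5281, -0.2646, 0.5808]
ee_rot: [-0.524, 0.829, -0.166, 0.104]
contact_force: [0.2, 0.7, 0.7]
width: -0.0002
```

```bash
python3 path.py "[[0.437,-0.21,0.38],[0.437,-0.20,0.16]]"
```

```text
t 10.9167 p [ 0.5281 -0.2646  0.5808] q [-1.0551  0.4414  0.9141  1.1718  2.2585 -0.0819] F [0.1557 0.7351 0.6706] w -0.00021760570914686355
[[ 0.9237 -0.1658  0.3453]
 [-0.383  -0.3955  0.8348]
 [-0.0019 -0.9034 -0.4289]]
tilt 64.60374795097445
shift tool mm [-105.  175.  100.]
shift tool mm [ -3. 195. 103.]
```

Call:
carry_out(series=[[[-17,29,17],0],[[-17,29,17],0],[[-17,29,17],0],[[-17,29,17],0],[[-17,29,17],0],[[-17,29,17],0],[[0,0,0],0]])

```text
clock: 11.5
position: [0.4402, -0.2072, 0.3716]
ee_rot: [-0.514, 0.834, -0.167, 0.11]
contact_force: [-0.3, 1.9, 0.1]
width: -0.0
```

Call:
carry_out(series=[[[0,32,17],0],[[0,32,17],0],[[0,32,17],0],[[0,32,17],0],[[0,25,12],0],[[0,0,0],0]])

```text
clock: 12.0
position: [0.4519, -0.2152, 0.1991]
ee_rot: [-0.502, 0.84, -0.167, 0.122]
contact_force: [-0.5, 1.7, 0.2]
width: -0.0002
```

```bash
python3 path.py "[[0.445,-0.185,0.155],[0.470,-0.105,0.13]]"
python3 - <<'E'
from h import *
s=cam("side");t=cam("top")
a=cv2.resize(s["frame"][190:350,170:370],(500,400),interpolation=cv2.INTER_CUBIC); b=cv2.resize(t["frame"][200:360,260:400],(300,343),interpolation=cv2.INTER_CUBIC)
m=np.zeros((400,800,3),np.uint8); m[:,:500]=a; m[:343,500:]=b; cv2.imwrite("pics/m2.png",m)
E
```

```text
t 12.0 p [ 0.4519 -0.2152  0.1991] q [-1.1298  0.5144  1.7518  0.755   1.7087 -0.9756] F [-0.5499  1.741   0.2334] w -0.00020135563538388102
[[ 0.9149 -0.1577  0.3715]
 [-0.4019 -0.4398  0.8031]
 [ 0.0368 -0.8841 -0.4658]]
tilt 62.23988932812558
shift tool mm [-20.  27.  42.]
shift tool mm [-10. -17.  85.]
```

View pics/m2.png

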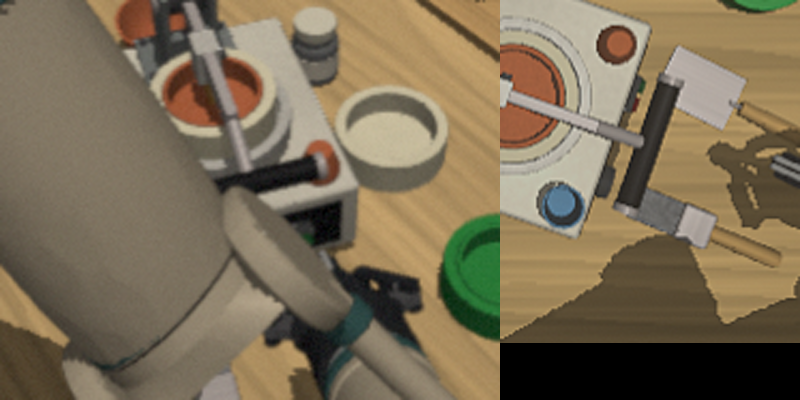

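The top view shows the closed fingertips at about (770,165), on the operator side of the bar, which runs from (625,208) to (672,80). The bar and mould are still in place.

```bash
python3 path.py "[[0.459,-0.185,0.177],[0.496,-0.105,0.130]]"
python3 - <<'E'
from k import *
s,M=st()
piv=np.array([.5516,.1404,.205]);u=np.array([.325,.946,0]);v=np.array([.946,-.325,0])
for th in (0,.3,.6,.8):
    B=piv-.256*np.cos(th-.098)*u+[0,0,.256*np.sin(th-.098)]; p=B+.025*v+.024*M[:,1]+.028*M[:,2]
    r=ik(p,M[:,2],s["qpos"][:5]); _,_,el,wr,_=fk(r.x,P)
    seg=el+(wr-el)*np.linspace(0,1,50)[:,None]; d=min(np.linalg.norm(seg-(B+a*v),axis=1).min() for a in np.linspace(-.065,.065,9))
    print(th,"TCP",p,"cost",r.cost,"forearm-bar",d,"el",el,"wr",wr,"q6",q6of(r.x,M)-np.pi)
E
```

```text
t 12.1 p [ 0.4526 -0.2155  0.2033] q [-1.1298  0.5095  1.7477  0.7577  1.7147 -0.9744] F [-0.0368  0.5882  1.4159] w 5.421109860270723e-06
[[ 0.9151 -0.1526  0.3732]
 [-0.401  -0.4415  0.8027]
 [ 0.0422 -0.8842 -0.4652]]
tilt 62.27637865227782
shift tool mm [-7.  9. 39.]
shift tool mm [ -0.   1. 100.]
t 12.1 p [ 0.4526 -0.2155  0.2033] q [-1.1298  0.5095  1.7477  0.7577  1.7147 -0.9744] F [-0.0368  0.5882  1.4159] w 5.421109860270723e-06
[[ 0.9151 -0.1526  0.3732]
 [-0.401  -0.4415  0.8027]
 [ 0.0422 -0.8842 -0.4652]]
0 TCP [ 0.4992 -0.0969  0.1457] cost 1.929396618287133e-30 forearm-bar 0.33605834558312064 el [ 0.2388 -0.2152  0.6829] wr [ 0.3632 -0.3895  0.3153] q6 -1.0448254316670456
0.3 TCP [ 0.5005 -0.0931  0.2221] cost 2.3496345321524277e-32 forearm-bar 0.33569471776363724 el [ 0.2025 -0.1617  0.7151] wr [ 0.3645 -0.3857  0.3917] q6 -0.9030686351033399
0.6 TCP [ 0.5091 -0.0681  0.2939] cost 2.0376338811616955e-31 forearm-bar 0.3319121530858905 el [ 0.1716 -0.1054  0.7377] wr [ 0.373  -0.3608  0.4635] q6 -0.7540061769344182
0.8 TCP [ 0.5185 -0.0408  0.3361] cost 3.0778767923738513e-31 forearm-bar 0.32872442712682487 el [ 0.1528 -0.0697  0.7478] wr [ 0.3825 -0.3334  0.5057] q6 -0.6522230652079015
```

Call:
carry_out(series=[[[-4,5,20],0],[[-4,5,20],0],[[0,0,25],0],[[0,0,25],0],[[0,0,25],0],[[0,0,0],0]])

```text
clock: 12.6
position: [0.4977, -0.1335, 0.1527]
ee_rot: [-0.493, 0.844, -0.16, 0.138]
contact_force: [-0.1, 0.9, -0.1]
width: -0.0001
```

```bash
python3 path.py "[[0.496,-0.105,0.130],[0.499,-0.097,0.146],[0.5,-0.093,0.222],[0.509,-0.068,0.294],[0.518,-0.041,0.336]]"
python3 - <<'E'
from h import *
t=cam("top"); s=cam("side")
a=cv2.resize(s["frame"][190:350,170:370],(300,240),interpolation=cv2.INTER_CUBIC);b=cv2.resize(t["frame"][215:320,290:415],(500,420),interpolation=cv2.INTER_CUBIC)
m=np.zeros((420,800,3),np.uint8); m[:240,:300]=a; m[:,300:]=b; cv2.imwrite("pics/m3.png",m)
E
```

```text
t 12.6 p [ 0.4977 -0.1335  0.1527] q [-0.9962  0.5216  1.9004  0.8604  1.5077 -1.0522] F [-0.0561  0.9355 -0.138 ] w -5.8740559271905354e-05
[[ 0.9102 -0.1346  0.3917]
 [-0.4072 -0.4631  0.7872]
 [ 0.0754 -0.876  -0.4764]]
tilt 61.55213297881243
shift tool mm [-15.   7.  33.]
shift tool mm [  1. -18.  -0.]
shift tool mm [  5. -69. -33.]
shift tool mm [  3. -76. -11.]
shift tool mm [  0. -51.   5.]
```

View pics/m3.png

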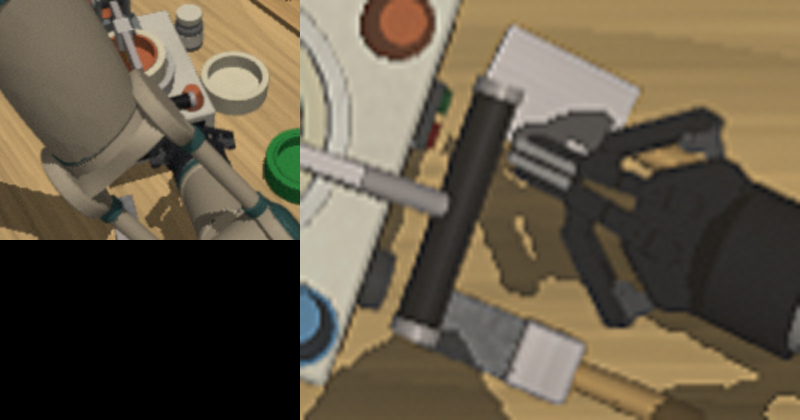

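The closed fingertips are at about (512,150) in the crop, just in front of and below the bar's far half. The bar spans (410,330) to (500,85) and the neck meets it at (445,200). Next I slide under, then lift.

Call:
carry_out(series=[[[-8,4,17],0],[[-8,4,17],0],[[0,0,0],0],[[0,-6,0],0],[[0,-6,0],0],[[0,-6,0],0],[[0,-6,-2],0]])

```text
clock: 13.28
position: [0.5041, -0.1105, 0.1587]
ee_rot: [-0.482, 0.848, -0.159, 0.151]
contact_force: [-4.1, -5.8, -3.9]
width: -0.0002
```

```bash
python3 path.py "[[0.499,-0.097,0.146],[0.5,-0.093,0.222],[0.509,-0.068,0.294],[0.518,-0.041,0.336]]"
```

```text
t 13.2833 p [ 0.5041 -0.1105  0.1587] q [-0.9654  0.4835  1.9412  0.8926  1.4648 -1.062 ] F [-4.074  -5.8263 -3.8918] w -0.00015310766504134468
[[ 0.9043 -0.1236  0.4086]
 [-0.4143 -0.4849  0.7702]
 [ 0.1029 -0.8658 -0.4897]]
tilt 60.67981081119989
shift tool mm [-12.   5.  15.]
shift tool mm [  7. -68. -34.]
shift tool mm [  5. -76. -12.]
shift tool mm [  1. -51.   4.]
```

Call:
carry_out(series=[[[0,10,0],0],[[-4,4,10],0],[[-4,0,9],0],[[0,0,0],0]])

```text
clock: 13.62
position: [0.5042, -0.1009, 0.138]
ee_rot: [-0.48, 0.849, -0.157, 0.154]
contact_force: [-0.1, 0.6, -0.2]
width: -0.0003
```

Call:
carry_out(series=[[[0,-6,-1],0],[[0,-6,-2],0],[[0,-6,-3],0],[[0,-6,-3],0],[[0,-6,-3],0],[[0,-6,-3],0]])

```text
clock: 14.12
position: [0.5033, -0.0986, 0.1733]
ee_rot: [-0.474, 0.852, -0.161, 0.153]
contact_force: [-1.1, -4.7, -2.4]
width: -0.0
```

```bash
python3 path.py "[[0.5,-0.093,0.222],[0.509,-0.068,0.294],[0.518,-0.041,0.336]]"
python3 - <<'E'
from h import *
t=cam("top"); s=cam("side")
a=cv2.resize(s["frame"][190:350,170:370],(300,240),interpolation=cv2.INTER_CUBIC);b=cv2.resize(t["frame"][215:320,290:415],(500,420),interpolation=cv2.INTER_CUBIC)
m=np.zeros((420,800,3),np.uint8); m[:240,:300]=a; m[:,300:]=b; cv2.imwrite("pics/m4.png",m)
E
```

```text
t 14.1167 p [ 0.5033 -0.0986  0.1733] q [-0.9519  0.4401  1.9544  0.8984  1.4585 -1.0343] F [-1.1059 -4.6996 -2.4063] w -3.271433993958194e-05
[[ 0.9011 -0.1286  0.414 ]
 [-0.4197 -0.498   0.7588]
 [ 0.1086 -0.8576 -0.5028]]
tilt 59.815612926743064
shift tool mm [ -0. -44. -22.]
shift tool mm [  5. -75. -14.]
shift tool mm [  1. -51.   3.]
```

View pics/m4.png

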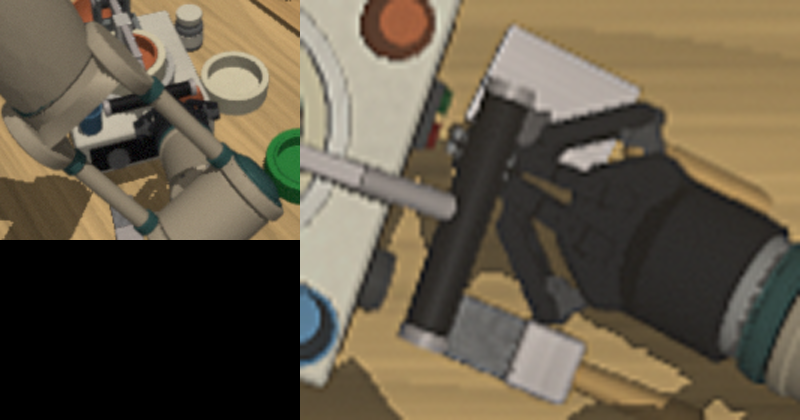

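The fingertips are now under the bar: the tips show past it at (455,138), and the bar has begun to rise. The force is about 5 N. I continue lifting along the arc.

Call:
carry_out(series=[[[0,-6,-4],0],[[0,-6,-4],0],[[0,-6,-3],0],[[0,-6,-3],0],[[0,-6,-3],0],[[0,-6,-3],0],[[0,-6,-2],0],[[0,-6,-2],0]])

```text
clock: 14.88
position: [0.4988, -0.0901, 0.2332]
ee_rot: [-0.477, 0.85, -0.16, 0.153]
contact_force: [-0.1, -0.5, -1.0]
width: 0.0002
```

```bash
python3 path.py "[[0.5,-0.093,0.222],[0.509,-0.068,0.294],[0.518,-0.041,0.336]]"
```

```text
t 14.8833 p [ 0.4988 -0.0901  0.2332] q [-0.9505  0.3481  1.9106  0.8941  1.5482 -0.9272] F [-0.1292 -0.532  -0.9923] w 0.00024908425210627276
[[ 0.9017 -0.1265  0.4134]
 [-0.4187 -0.4935  0.7623]
 [ 0.1075 -0.8605 -0.498 ]]
tilt 60.13118115626105
shift tool mm [ 1. 11.  4.]
shift tool mm [  5. -75. -13.]
shift tool mm [  1. -51.   3.]
```

Call:
carry_out(series=[[[0,-6,-2],0],[[0,-6,-2],0],[[0,-6,-2],0],[[0,-6,-1],0],[[1,-6,-1],0],[[1,-6,-1],0],[[1,-6,0],0],[[1,-6,0],0],[[0,-6,0],0],[[0,-6,0],0]])

```text
clock: 15.72
position: [0.5048, -0.0639, 0.2972]
ee_rot: [-0.48, 0.85, -0.159, 0.151]
contact_force: [0.7, -0.3, 0.3]
width: -0.0002
```

```bash
python3 path.py "[[0.509,-0.068,0.294],[0.514,-0.055,0.315],[0.518,-0.041,0.336]]"
```

```text
t 15.7167 p [ 0.5048 -0.0639  0.2972] q [-0.9086  0.2564  1.8547  0.9189  1.6197 -0.7894] F [ 0.6642 -0.2722  0.2921] w -0.00019379830115980054
[[ 0.9041 -0.1251  0.4087]
 [-0.4145 -0.4897  0.7671]
 [ 0.1042 -0.8629 -0.4945]]
tilt 60.359975266236155
shift tool mm [5. 4. 0.]
shift tool mm [  1. -25.   2.]
shift tool mm [  0. -25.   2.]
```

Call:
carry_out(series=[[[0,-6,0],0],[[0,-6,1],0],[[0,-6,1],0],[[0,-6,1],0],[[0,-6,1],0],[[0,0,0],0],[[0,0,0],0]])

```text
clock: 16.3
position: [0.5106, -0.0423, 0.3255]
ee_rot: [-0.48, 0.85, -0.157, 0.151]
contact_force: [0.5, -0.3, -0.2]
width: 0.0001
```

Run:
```python
from h import *
st()
t=cam("top"); s=cam("side")
a=cv2.resize(s["frame"][120:330,170:370],(400,420),interpolation=cv2.INTER_CUBIC);b=cv2.resize(t["frame"][170:320,230:380],(400,400),interpolation=cv2.INTER_CUBIC)
m=np.zeros((420,800,3),np.uint8); m[:,:400]=a; m[:400,400:]=b; cv2.imwrite("pics/m5.png",m)
piv=np.array([.5516,.1404,.205]);u=np.array([.325,.946,0]);v=np.array([.946,-.325,0])
for th in (.5,.7,.9,1.05):
    B=piv-.256*np.cos(th-.098)*u+[0,0,.256*np.sin(th-.098)]
    print(th,((proj(t,[B-.065*v,B+.065*v])-[230,170])*400/150+[400,0]).round(0).tolist(),((proj(s,[B+.065*v])-[170,120])*2).round().tolist())
```

```text
t 16.3 p [ 0.5106 -0.0423  0.3255] q [-0.8713  0.2133  1.8342  0.9413  1.6337 -0.7211] F [ 0.5228 -0.3219 -0.1885] w 5.644832733105735e-05
[[ 0.9049 -0.1223  0.4077]
 [-0.4124 -0.4893  0.7684]
 [ 0.1055 -0.8635 -0.4932]]
0.5 [[634.0, 348.0], [695.0, 168.0]] [[251.0, 181.0]]
0.7 [[606.0, 344.0], [670.0, 155.0]] [[243.0, 135.0]]
0.9 [[560.0, 335.0], [628.0, 136.0]] [[233.0, 88.0]]
1.05 [[516.0, 323.0], [586.0, 119.0]] [[224.0, 53.0]]
```

View pics/m5.png

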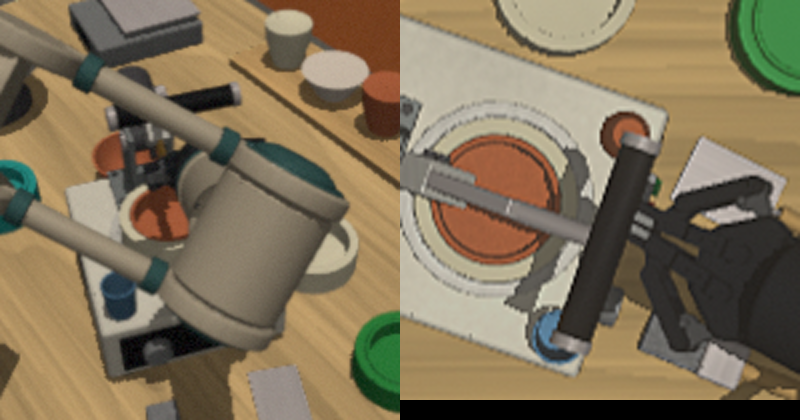

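The bar's ends are at (572,342) and (640,145) in the top crop, which puts the arm at about 0.85 rad. That is well past balance, and it is moving back on its own with no force on the fingers. I'll take the hand away to the operator side.

Call:
carry_out(series=[[[0,6,-8],0],[[0,8,-15],0],[[0,8,-20],0],[[0,8,-20],0],[[0,8,-20],0],[[0,8,-20],0],[[0,8,-20],0],[[0,0,-20],0],[[0,0,-20],0],[[0,0,-10],0]])

```text
clock: 17.23
position: [0.4262, -0.2137, 0.36]
ee_rot: [-0.482, 0.848, -0.161, 0.147]
contact_force: [1.2, -0.4, 0.4]
width: -0.0002
```

Call:
carry_out(series=[[[0,0,0],0],[[0,0,0],0],[[0,0,0],0],[[0,0,0],0],[[0,0,0],0],[[0,0,0],0],[[0,0,0],0],[[0,0,0],0],[[0,0,0],0],[[0,0,0],0]])

```text
clock: 18.07
position: [0.426, -0.2122, 0.3584]
ee_rot: [-0.484, 0.848, -0.161, 0.146]
contact_force: [1.2, -0.3, -0.2]
width: -0.0
```

Call:
carry_out(series=[[[0,0,0],0],[[0,0,0],0],[[0,0,0],0],[[0,0,0],0],[[0,0,0],0],[[0,0,0],0],[[0,0,0],0],[[0,0,0],0],[[0,0,0],0],[[0,0,0],0]])

```text
clock: 18.9
position: [0.426, -0.2123, 0.3584]
ee_rot: [-0.484, 0.848, -0.161, 0.146]
contact_force: [0.0, -0.2, -0.7]
width: -0.0002
```

Run:
```python
from h import *
st()
t=cam("top"); s=cam("side")
a=cv2.resize(s["frame"][90:380,150:410],(400,446),interpolation=cv2.INTER_CUBIC);b=cv2.resize(t["frame"][130:350,130:420],(400,303),interpolation=cv2.INTER_CUBIC)
m=np.zeros((446,800,3),np.uint8); m[:,:400]=a; m[:303,400:]=b; cv2.imwrite("pics/m6.png",m)
piv=np.array([.5516,.1404,.205]);u=np.array([.325,.946,0]);v=np.array([.946,-.325,0])
for th in (.9,1.05):
    B=piv-.256*np.cos(th-.098)*u+[0,0,.256*np.sin(th-.098)]
    print(th,((proj(t,[B-.065*v,B+.065*v])-[130,130])*400/290+[400,0]).round(0).tolist(),((proj(s,[B+.065*v])-[150,90])*400/260).round().tolist())
```

```text
t 18.9 p [ 0.426  -0.2123  0.3584] q [-1.1798  0.3033  1.6172  0.7979  1.938  -0.796 ] F [ 0.044  -0.2328 -0.6984] w -0.00023701810812639293
[[ 0.9052 -0.1317  0.4041]
 [-0.4149 -0.4802  0.7728]
 [ 0.0923 -0.8672 -0.4893]]
0.9 [[621.0, 228.0], [656.0, 126.0]] [[210.0, 114.0]]
1.05 [[598.0, 222.0], [634.0, 116.0]] [[203.0, 87.0]]
```

View pics/m6.png

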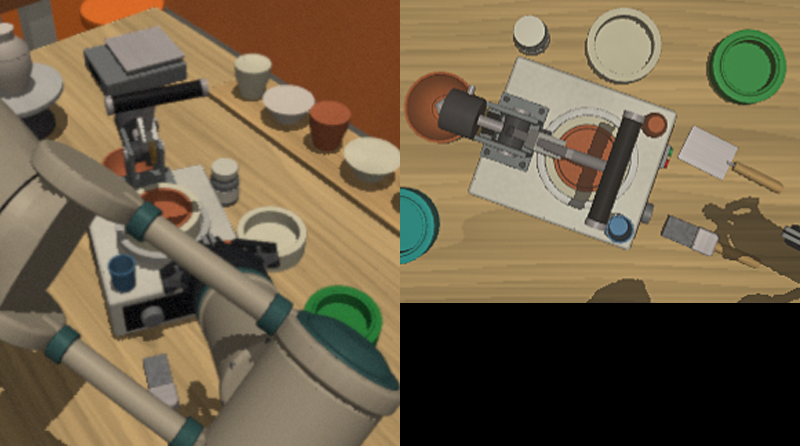

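The bar's ends are at (596,222) and (632,115), against a predicted (598,222) and (634,116) for 1.05 rad, so the arm is on its back stop. The mould, pot, chuck, bowl, jar and tools are where they were, and the hand is clear. Handing in.

```bash
python3 -c "
from h import *
print(manip.sign_off())"
```

```text
the job is handed in; nothing more can be done
None
```

The profile arm is raised and resting on its back stop, and I handed the job in at about 19 s of the 38 s allowed.

**How it was done:** The moves only turn about the tool's own axis. I tilted the hand to about 60–65° from vertical by reaching past the arm's limit. I then put the closed fingertips under the far half of the crossbar, beside the neck. I pushed up along the handle's arc to about 0.65–0.7 rad, where the arm went over by itself, then drew the hand back about 0.2 m.

**Last checks:**
- **Arm angle:** the bar's ends in the top and side pictures match the prediction for 1.05 rad to within a few pixels.
- **Surroundings:** the mould is in its cup, and the pot, chuck, bowl, jar, spare mould and tools look undisturbed.
- **Force:** the fingers read near zero afterwards, and the largest push I read on the handle was about 8 N.

**What did not go cleanly:**
- **Joint limit:** while turning the wrist well away from the machine, joint 6 ran onto its limit and read -2.704 against the stated -2.70, so it may have passed its range by 0.004 rad. I turned it back the other way.
- **First touch:** the first contact caught the bar with only the very tips, so I lowered, moved further under and lifted again.

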